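# Lay the bottle down in its mailer and flip the lid shut

## Robot

A 6-joint arm with a two-finger parallel gripper is mounted at the origin on a cart in front of the work surface, level with it; the furniture and walls round the work are solid. World frame = base frame: x ahead of the robot, y to its left, z up, the work surface at z = 0. Lengths are in mm, angles in rad, forces in N, time in s.
With the tool pointing down it reaches from about 275 to 1000 mm from the base axis. Payload 8.4 kg.
Tool frame: the origin (TCP) lies on the mounting face of the last link; the fingertips stand 173 mm ahead of it and the grasp point (between the pads) lies 155 mm ahead of it; z points along the fingers, y is the line along which they close (so a half turn about z gives the same grasp; the last joint's range is limited). The gripper opens to 85 mm and grips with 20 to 120 N. Pads are 22 mm wide; open, the fingers measure 114 mm over their backs; the gripper's body (76 mm by 85 mm) begins 54 mm behind the grasp point. The pads swing forward as they close: fully open they stand 13 mm farther back than shut.
Start: joints at [1.2, 0.353, 1.633, -0, 1.155, -0.002], TCP at [225.309, 582.98, 404.681] pointing down, gripper open.
Joint ranges: [-2.63, 2.63], [-0.92, 2.1], [0.06, 2.66], [-1.3, 4.44], [0, 2.69], [-3.02, 3.02]. Speed limits (rad/s): [2.22, 2.22, 2.79, 3.14, 3.14, 3.14].

## Interface

Orientations are given as [roll, pitch, yaw] about the fixed x, y, z axes, in that order (R = Rz(yaw) Ry(pitch) Rx(roll)).
In Python, from rig import r gives the robot as it stands.
- The arm moves only by the tool apply_moves, never from a script. Its argument "deltas" is a list of rows, each an object with "claw": the gripper command: -1 is fully open, 1 is shut, values between are in proportion; "delta_pos": the shift along the tool's x, y, z in cm, a list of three; "yaw": the turn about the tool's z in rad. In form: [{"claw": claw, "delta_pos": [tx, ty, tz], "yaw": yaw}, ...]. A call has 1 to 8 rows; each row shifts and turns the commanded pose from where the row before left it, along the tool's axes as they then stand; what a row does not reach is not made up. A row lasts 1/8 s, in which the tool goes at most 62.5 mm and 10.7 degrees, less where a joint would pass 70% of its speed; a pose out of reach is approached as far as the arm can. A call with a gripper value outside its range is refused whole. The fingers move at their own pace and stop on an object; "grip_force" is the grip in N (left out, the last holds). Time passes only in rows, so rows that do not move let the fingers close. It gives the time, the measured TCP pose, the force, the opening and the grip force at its end, in the units of the state.
- r.sense(): the state, without advancing time (a new reading comes with each control period).
- r.grab_frame(name): name is "scene" or "top" or "wrist"; returns a dict with "img" (420x560x3 uint8, blue, green, red), "z_map" (420x560 float32, mm along the optical axis (not along the pixel's ray), 0 where there is no reading), "fx", "fy", "cx", "cy" (pixels), "dist" ([k1, k2, p1, p2, k3] as OpenCV has them; the pictures are not rectified), "eye" and "rotation" of the camera in the world; the wrist camera has in their place "T_tool_cam" (4x4, takes a point from camera to tool coordinates, whose origin is the TCP and whose axes are the flange's). Camera axes: x right, y up, looking along -z (the intrinsics and any distortion apply to the point x, -y, -z); pixel columns grow to the right and rows downward; lengths in mm; the calibration is good to about 2 mm. A picture is of the moment at which its call begins: read the wrist's pose just before it.
- r.sign_off(): hands the job in; it is judged then, once.
The state is a dict: "clock": time; "qpos": joint angles; "qvel": joint speeds; "joint_efforts": joint torques, N m; "eef_pos": TCP position; "tcp_rot": TCP orientation; "contact_force": force on the tool from outside, world axes, zero at the start; "wrist_torque": the same for the moment, N m; "opening": opening from 0.0 (shut) to 1.0 (fully open); "grasp_force": force on a finger pad.
Only numpy, scipy, OpenCV 4.12 (cv2) and the standard library are available. Lean on these libraries where they do the work, as an engineer would, in place of code of your own. Each camera call takes 0.05 s, during which the arm holds its last target. There are 200 camera calls.

## Task

The white bottle is standing at one end inside the open cardboard mailer. Push it over with your fingertips so that it lies flat along the inside of the mailer, then push the mailer's lid over and down until it is fully shut on it. Only push: do not grasp or lift anything, and leave the carton, the tube and the tape roll where they are.

Things in the scene. Friction and masses are not known exactly. Their poses are not given: they have to be found in the camera images.
- mailer: open cardboard mailer box fixed to the bench, 92 wide (own x) x 258 long (own y) x 72 mm high, walls 4 mm and padded floor 24 mm thick. Origin: centre of its underside. Its lid is hinged on the top edge of the long wall at its +x side, away from the robot; the bottle stands inside at its +y end and there is room for it to lie along y, cap towards the -y end
- bottle: loose white flat-sided bottle with a green screw cap, 0.2 to 0.35 kg, standing upright: 40 thick (own x), 60 wide (own y), 161 mm tall. The body is 135 mm tall, the cap above it 33 mm across. Origin: centre of its base; z runs from base to cap. At the start its 60 mm broad faces look along the mailer's y, 5 to 20 mm from the mailer's +y end wall
- bottle_centre (a point): point on the bottle's axis 80 mm from its base
- mailer_lid (a joint): angle of the mailer's lid in rad: 0 = shut flat, 1.57 = upright; starts at 1.8 to 2.05 (leaning back, away from the robot), stop at 2.1. Hinge line parallel to the mailer's y, at mailer x = +46 mm, z = 73 mm. The crease is stiff: the lid stays about where it is left and must be pushed all the way (under 3 N at its edge)
- lid_edge (a point): middle of the lid's free edge, on its outer face (on top when shut). The lid is a 4 mm thick panel, 258 mm long, reaching 96 mm from the hinge; its free edge carries a 21 mm lip that hangs outside the front wall when shut
- carton: bystander: upright teal carton 66 x 66 x 140 mm beyond the mailer's -y end; origin at the centre of its underside
- tube: bystander: white cream tube 51 x 181 x 34 mm lying on the bench between the robot and the mailer; origin at the centre of its underside
- tape_roll: bystander: roll of packing tape lying flat, about 100 mm across and 49 mm high, on the bench behind the lid; origin at the centre of its underside
- stand_post (a point): the near black steel post of the film roll stand, 45 mm square, fixed, reaching more than 1 m above the bench, with a bracket at about 0.68 m; it stands between the left bench and the mailer's bench (this point: its axis at bench height). Draw the arm in before swinging past it

How it is judged (in metres and radians):
On the way, in this order (a step that is already met when the one before it is completed fails the run):
1. the bottle lies flat in the mailer while the lid is still open (angle between bottle's own z axis and vertical above 1.45 rad and z of bottle_centre in the frame of mailer below 0.05 m and value of joint mailer_lid above 0.6 rad), for 0.2 s.
2. the lid is shut (value of joint mailer_lid below 0.08 rad), for 0.2 s.
At the end, for the whole second after the job is handed in: The bottle lies flat (within about 7 degrees) and at rest along the inside of the mailer, and the lid is shut to within 0.08 rad (angle between bottle's own z axis and vertical between 1.45 and 1.69 rad and z of bottle_centre in the frame of mailer below 0.05 m and x of bottle_centre in the frame of mailer between -0.03 and 0.03 m and y of bottle_centre in the frame of mailer between -0.06 and 0.06 m and value of joint mailer_lid below 0.08 rad and linear speed of bottle below 0.02 m/s); the robot touches nothing.
It fails at once if the bottle is lifted (its base rises more than 50 mm above the mailer's floor) (height (world z) of bottle above 0.075 m).
It fails at once if the bottle is lifted (its middle rises well above where it stood) (height (world z) of bottle_centre above 0.125 m).
It fails at once if the carton is moved by more than 20 mm or tipped (distance of carton from where it was at the start of the episode above 0.02 m or angle between carton's own z axis and vertical above 0.3 rad).
It fails at once if the tube is moved by more than 20 mm (distance of tube from where it was at the start of the episode above 0.02 m).
It fails at once if the tape roll is moved by more than 20 mm (distance of tape_roll from where it was at the start of the episode above 0.02 m).
It also fails if it takes over 64 s, if anything falls off the work surface, if the arm or the gripper's body presses on something with over 40 N, if the wrist force passes 120 N, or if a joint passes its speed limit or range.

## Working session

There is one attempt and no reset: what is moved stays moved. The work goes in short steps, Python scripts to look and compute and a tool call to move; the robot and the scene stay as the last step left them, time stands still between calls to the robot, and variables do not carry over. Pictures are saved under pics/ and viewed, at most 10 in all, crops included, and the job is handed in when it is done.

Besides the shell and the picture viewer there is one more tool, called by a JSON object that holds its "fn" and its "kwargs", one argument or row to a line. apply_moves: Moves the arm, as the interface text tells. Its arguments: {"type":"object","properties":{"deltas":{"type":"array"},"grip_force":{"type":"number"}},"required":["deltas"]}

```bash
mkdir -p pics; ls
cat > h.py <<'E'
from rig import r
import numpy as np, cv2
def grab(n):
    f=r.grab_frame(n); return f
def world(f,step=1):
    z=f['z_map']; K=np.array([[f['fx'],0,f['cx']],[0,f['fy'],f['cy']],[0,0,1.]])
    v,u=np.mgrid[0:420,0:560]
    p=cv2.undistortPoints(np.stack([u,v],-1).reshape(-1,1,2).astype(np.float64),K,np.array(f['dist'],float)).reshape(420,560,2)
    c=np.stack([p[...,0]*z,-p[...,1]*z,-z],-1)
    R=np.array(f['rotation']); 
    w=c@R.T+np.array(f['eye']); w[z<=0]=np.nan
    return w
E
python3 - <<'E'
from h import *
print(r.sense())
for n in ['scene','top']:
    f=grab(n); cv2.imwrite(f'pics/{n}0.png',f['img']); np.save(n+'.npy',world(f)); print(n,f['eye'],np.array(f['rotation']).shape)
E
```

```text
pics
{'clock': 0.0, 'qpos': array([ 1.19957098e+00,  3.53655646e-01,  1.63412521e+00, -1.11710332e-05,
        1.15519818e+00, -2.41738969e-03]), 'qvel': array([-0.00050183,  0.00222597, -0.00114353,  0.0004624 ,  0.00025903,
        0.00031743]), 'joint_efforts': array([ 3.20103791e-03, -6.05273366e+01, -3.42058754e+01,  3.56296532e-04,
        9.73213348e-03,  1.00324638e-05]), 'eef_pos': array([225.24307399, 582.75441407, 403.96065161]), 'tcp_rot': array([-3.14020625e+00,  6.86238983e-06,  2.77278922e+00]), 'contact_force': array([-0.05785412,  0.30566129, -0.53959028]), 'wrist_torque': array([-0.01693704,  0.02718184, -0.03139221]), 'grasp_force': 0.0, 'opening': 1.0012355438602814}Traceback (most recent call last):
  File "<stdin>", line 4, in <module>
  File "h.py", line 11, in world
    w=c@R.T+np.array(f['eye']); w[z<=0]=np.nan
      ~~~~~^~~~~~~~~~~~~~~~~~~
ValueError: operands could not be broadcast together with shapes (420,560) (3,)
```

View pics/scene0.png

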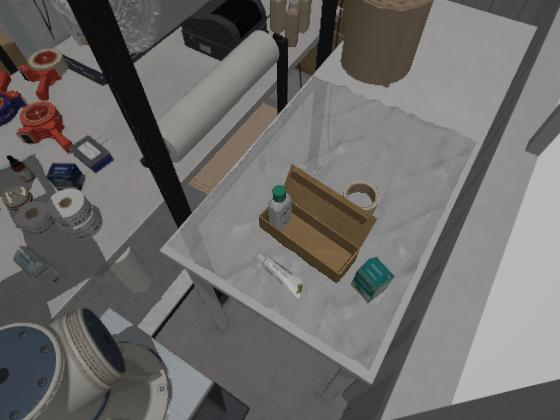

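The scene shows the bottle at about (280,207) px, the mailer around (315,235) with its lid leaning away, the tube at (282,275), the carton at (372,280) and the tape at (362,195). `rotation` turns out to be a 3-vector.

```bash
sed -i "s/R=np.array(f\['rotation'\]); /R=np.array(f['rotation']); R=Rotation.from_euler('xyz',R).as_matrix() if R.size==3 else R/; 1i from scipy.spatial.transform import Rotation" h.py
python3 - <<'E'
from h import *
for n in ['scene','top']:
    f=grab(n); cv2.imwrite(f'pics/{n}0.png',f['img']); w=world(f); np.save(n+'.npy',w); print(n,f['eye'],f['rotation'])
    for u,v in ([(240,290),(440,200),(280,190),(315,240),(372,265)] if n=='scene' else [(100,200),(280,210),(450,200)]): print(u,v,w[v,u].round())
E
```

```text
scene [ 125.75552122 -357.7208406   925.39974187] [ 0.54880063 -0.00289829 -1.01791155]
240 290 [351. -93.   6.]
440 200 [ 877. -427.    5.]
280 190 [558. -84. 186.]
315 240 [ 566. -188.   22.]
372 265 [ 528. -348.  126.]
top [ 397.00305811  -73.82915364 1196.88064312] [ 0.15888816  0.02261696 -1.59356454]
100 200 [588. 292. 209.]
280 210 [562. -63. 184.]
450 200 [ 627. -504. -125.]
```

View pics/top0.png

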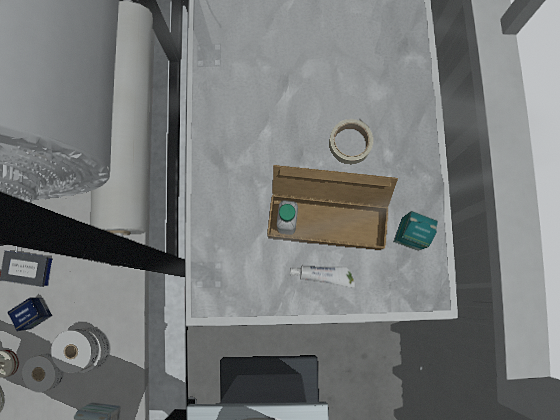

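The top view shows the bottle cap at (287,212) px. The mailer runs from about (268,240) to (385,249) with the lid along the upper side, y about 165–205. The tape is at (351,140), the carton at (417,230), the tube at (322,275) and the post base near (185,268).

```bash
cat > m.py <<'E'
from h import *
w=np.load('top.npy'); P=w.reshape(-1,3); P=P[~np.isnan(P).any(1)]
s=np.load('scene.npy').reshape(-1,3); s=s[~np.isnan(s).any(1)]
for nm,Q in (('top',P),('scene',s)):
    B=Q[(Q[:,0]>450)&(Q[:,0]<800)&(Q[:,1]>-350)&(Q[:,1]<0)]
    b=B[(abs(B[:,2])<15)]; print(nm,'bench z',np.median(b[:,2]))
    for lo,hi in [(18,32),(64,80),(80,110),(140,185)]:
        q=B[(B[:,2]>lo)&(B[:,2]<hi)]
        if len(q)>8:print(lo,hi,len(q),cv2.minAreaRect(q[:,:2].astype(np.float32)), q[:,2].mean().round(1))
def at(u,v): print((u,v),w[v,u].round(1))
for uv in [(268,238),(268,242),(272,199),(385,247),(385,249),(388,206),(387,208),(274,166),(397,179),(335,174),(330,200),(335,243),(287,212),(287,228),(185,268),(292,271),(352,280),(351,162)]: at(*uv)
# lid plane: points z 85..170 away from bottle
f=P[(P[:,2]>85)&(P[:,2]<175)&(P[:,0]>580)&(P[:,0]<720)&(P[:,1]>-330)&(P[:,1]<-20)]
c=f.mean(0); n=np.linalg.svd(f-c)[2][2]; print('lid',len(f),c.round(1),n.round(3),f.min(0).round(),f.max(0).round())
E
python3 m.py
```

```text
top bench z 9.99676645209638
18 32 4874 ((624.5986938476562, -175.3563232421875), (349.1585388183594, 349.0325012207031), 89.97233581542969) 23.2
64 80 1065 ((552.2356567382812, -195.17401123046875), (318.9532470703125, 100.29021453857422), 82.4694595336914) 72.3
80 110 1410 ((567.6840209960938, -198.47254943847656), (316.3222351074219, 102.87281799316406), 83.61517333984375) 95.5
140 185 1594 ((582.1837158203125, -170.26840209960938), (257.177001953125, 127.04977416992188), 82.44041442871094) 162.1
scene bench z 9.984440136322519
18 32 2298 ((624.5486450195312, -192.38894653320312), (313.9272766113281, 349.7587890625), 89.70580291748047) 23.5
64 80 925 ((552.6957397460938, -197.3638153076172), (315.8642272949219, 100.69611358642578), 82.75615692138672) 71.5
80 110 1316 ((568.5625610351562, -200.04833984375), (312.6175842285156, 103.23480224609375), 83.56969451904297) 95.8
140 185 1064 ((589.8679809570312, -177.55706787109375), (255.54318237304688, 128.81082153320312), 86.58456420898438) 159.7
(268, 238) [524.4 -33.   26.3]
(268, 242) [516.6 -32.4  13.6]
(272, 199) [605.1 -45.2  72.7]
(385, 247) [ 498.4 -300.2    8.2]
(385, 249) [ 493.9 -300.     7.9]
(388, 206) [ 593.8 -312.8    6.2]
(387, 208) [ 578.5 -297.    72.3]
(274, 166) [658.  -53.  158.3]
(397, 179) [ 624.6 -304.5  156.6]
(335, 174) [ 637.6 -177.2  159.2]
(330, 200) [ 599.4 -172.3   73.6]
(335, 243) [ 505.  -179.9   69. ]
(287, 212) [557.7 -77.  183.8]
(287, 228) [531.4 -76.3 141.1]
(185, 268) [ 475.3  209.2 -243.7]
(292, 271) [448.7 -85.2  27.7]
(352, 280) [ 425.5 -221.     9. ]
(351, 162) [ 693.7 -227.6   35. ]
lid 3245 [ 623.  -173.2  130.4] [-0.939  0.111  0.325] [ 580. -305.   85.] [661. -46. 173.]
```

Run:
```python
import cv2
i=cv2.imread('pics/top0.png')[150:300,245:445]; cv2.imwrite('pics/topc.png',cv2.resize(i,None,fx=4,fy=4,interpolation=cv2.INTER_CUBIC))
```

```text
(no output)
```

View pics/topc.png

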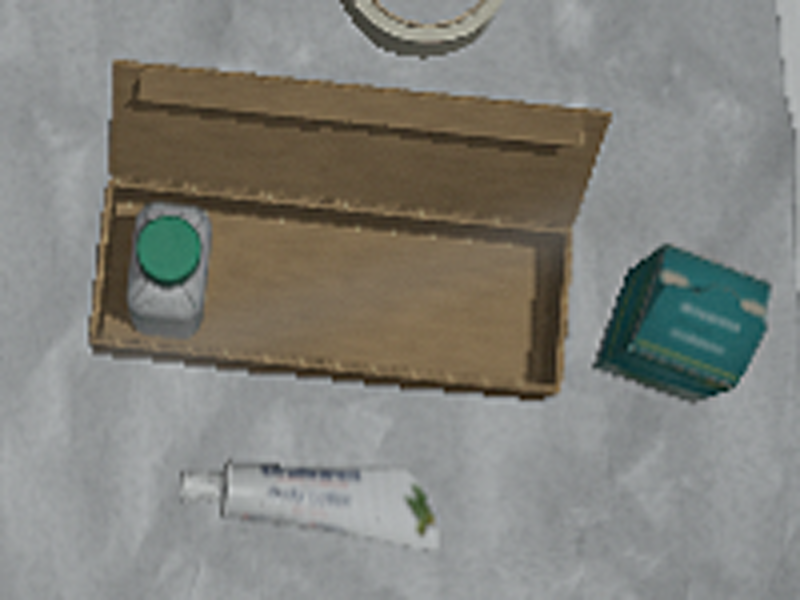

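```bash
cat > m2.py <<'E'
from h import *
a=np.load('top.npy').reshape(-1,3); b=np.load('scene.npy').reshape(-1,3)
for nm,P in (('top',a),('scene',b)):
    P=P[~np.isnan(P).any(1)]
    q=P[(P[:,0]>250)&(P[:,0]<750)&(P[:,1]>40)&(P[:,1]<400)]
    for lo,hi in [(15,60),(60,150),(150,300),(300,500),(500,750)]:
        k=q[(q[:,2]>lo)&(q[:,2]<hi)]
        if len(k)>5: print(nm,'post',lo,hi,len(k),np.percentile(k[:,:2],[2,50,98],axis=0).round().tolist())
    R=Rotation.from_euler('z',-0.11).as_matrix(); M=P@R  # mailer-aligned axes
    c=np.array([552,-176,0])@R
    M=M-c
    q=M[(abs(M[:,2]-72)<5)&(abs(M[:,0])<60)&(abs(M[:,1])<140)]
    fr=q[(q[:,0]<-35)]; e1=q[(q[:,1]>115)]; e2=q[q[:,1]<-115]
    print(nm,'front x',np.percentile(fr[:,0],[3,50,97]).round(1),'slope',np.polyfit(fr[:,1],fr[:,0],1).round(4),'y+',np.percentile(e1[:,1],[3,50,97]).round(1),'y-',np.percentile(e2[:,1],[3,50,97]).round(1))
    k=M[(M[:,2]>178)&(M[:,2]<190)&(abs(M[:,0])<60)&(abs(M[:,1])<140)]; print('cap',(k.min(0)+k.max(0))/2,k.mean(0).round(1), len(k), k.min(0),k.max(0))
    k=M[(M[:,2]>120)&(M[:,2]<160)&(M[:,0]<35)&(M[:,0]>-50)&(abs(M[:,1])<140)]; print('body',k.min(0).round(),k.max(0).round(),len(k))
    l=M[(M[:,2]>85)&(M[:,2]<175)&(M[:,0]>48)&(M[:,0]<150)&(abs(M[:,1])<132)]; print('lid',l.min(0).round(),l.max(0).round())
    t=M[(M[:,2]>30)&(M[:,2]<60)&(M[:,0]>85)&(M[:,0]<260)&(abs(M[:,1])<132)]; print('tape',t.min(0).round(),t.max(0).round())
E
python3 m2.py
```

```text
top post 15 60 2344 [[268.0, 45.0], [529.0, 114.0], [745.0, 357.0]]
top post 60 150 1630 [[253.0, 210.0], [303.0, 353.0], [687.0, 399.0]]
top post 150 300 5359 [[459.0, 209.0], [602.0, 242.0], [743.0, 311.0]]
top post 300 500 2033 [[458.0, 205.0], [485.0, 210.0], [556.0, 304.0]]
top post 500 750 24181 [[459.0, 144.0], [591.0, 176.0], [730.0, 247.0]]
top front x [-48.1 -44.2 -39.5] slope [ 1.75000e-02 -4.41835e+01] y+ [116.9 136.2 139.6] y- [-119.5 -116.9 -115.1]
cap [ -5.1443408   99.86132898 184.24965912] [ -5.4  99.4 184.2] 218 [-21.37118466  84.63607699 179.40068457] [ 11.08250306 115.08658098 189.09863368]
body [-34.  79. 121.] [ 26. 120. 159.] 305
lid [  48. -121.   85.] [ 96. 132. 173.]
tape [147. -80.  30.] [249.  18.  55.]
scene post 15 60 1338 [[256.0, 49.0], [486.0, 133.0], [742.0, 350.0]]
scene post 60 150 1901 [[252.0, 205.0], [321.0, 340.0], [720.0, 398.0]]
scene post 150 300 4058 [[458.0, 205.0], [589.0, 229.0], [743.0, 297.0]]
scene post 300 500 4093 [[458.0, 179.0], [485.0, 209.0], [671.0, 278.0]]
scene post 500 750 3571 [[459.0, 152.0], [498.0, 207.0], [629.0, 260.0]]
scene front x [-48.  -43.7 -38.4] slope [ 2.14000e-02 -4.35783e+01] y+ [119. 133. 137.] y- [-122.9 -119.8 -116. ]
cap [ -4.09011078  98.07585519 182.26797072] [ -5.3  97.7 183.3] 130 [-19.87731354  82.97076257 178.08677208] [ 11.69709198 113.18094781 186.44916937]
body [-33.  76. 120.] [ 26. 118. 160.] 284
lid [  49. -123.   85.] [ 97. 132. 171.]
tape [160. -84.  30.] [248.  15.  52.]
```

{"fn": "apply_moves", "kwargs": {
  "deltas": [
    {"claw":1,"delta_pos":[0,0,0],"yaw":-0.122},
    {"claw":1,"delta_pos":[0,0,0],"yaw":-0.122},
    {"claw":1,"delta_pos":[1.3,-5.5,0],"yaw":0},
    {"claw":1,"delta_pos":[1.3,-5.5,0],"yaw":0},
    {"claw":1,"delta_pos":[1.3,-5.5,0],"yaw":0},
    {"claw":1,"delta_pos":[1.3,-5.5,0],"yaw":0},
    {"claw":1,"delta_pos":[1.3,-5.5,0],"yaw":0},
    {"claw":1,"delta_pos":[0,0,0],"yaw":0}
  ]
}}

```text
clock: 1.15
eef_pos: [125.3, 314.9, 404.2]
tcp_rot: [-3.14, -0.0, 3.017]
contact_force: [0.8, 1.3, 0.1]
opening: -0.006
grasp_force: 0.0
```

{"fn": "apply_moves", "kwargs": {
  "deltas": [
    {"claw":1,"delta_pos":[-3.5,-2.6,0],"yaw":0},
    {"claw":1,"delta_pos":[-3.5,-2.6,0],"yaw":0},
    {"claw":1,"delta_pos":[-3.5,-2.6,0],"yaw":0},
    {"claw":1,"delta_pos":[-3.5,-2.6,0],"yaw":0},
    {"claw":1,"delta_pos":[-2.6,-4.6,0],"yaw":0},
    {"claw":1,"delta_pos":[-2.6,-4.6,0],"yaw":0},
    {"claw":1,"delta_pos":[-2.6,-4.6,0],"yaw":0},
    {"claw":1,"delta_pos":[-2.6,-4.6,0],"yaw":0}
  ]
}}

```text
clock: 2.15
eef_pos: [334.1, 0.3, 405.1]
tcp_rot: [3.141, 0.002, 3.017]
contact_force: [1.5, 1.0, 0.2]
opening: -0.001
grasp_force: 0.0
```

{"fn": "apply_moves", "kwargs": {
  "deltas": [
    {"claw":1,"delta_pos":[-4.6,0.2,0],"yaw":0},
    {"claw":1,"delta_pos":[-4.6,0.2,0],"yaw":0},
    {"claw":1,"delta_pos":[-4.6,0.2,0],"yaw":0},
    {"claw":1,"delta_pos":[-4.7,0.2,0],"yaw":0},
    {"claw":1,"delta_pos":[-4.7,0.3,0],"yaw":0},
    {"claw":1,"delta_pos":[0,0,3.9],"yaw":0},
    {"claw":1,"delta_pos":[0,0,3.9],"yaw":0},
    {"claw":1,"delta_pos":[0,0,0],"yaw":0}
  ]
}}

```text
clock: 3.15
eef_pos: [564.0, -15.9, 323.7]
tcp_rot: [-3.141, -0.006, 3.017]
contact_force: [-0.1, -0.0, 0.6]
opening: 0.001
grasp_force: 0.0
```

Run:
```python
from h import *
f=grab('top'); cv2.imwrite('pics/top1.png',cv2.resize(f['img'][120:320,160:460],None,fx=2.6,fy=2.6))
```

```text
(no output)
```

View pics/top1.png

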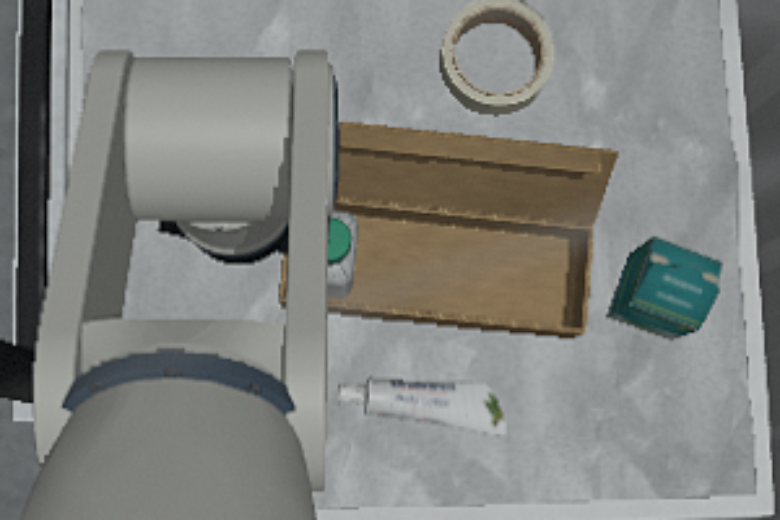

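The arm is over the left end of the mailer and clear of everything, with the bottle (335,245 px) untouched. Now I push it.

{"fn": "apply_moves", "kwargs": {
  "deltas": [
    {"claw":1,"delta_pos":[0,-1.2,0],"yaw":0},
    {"claw":1,"delta_pos":[0,-1.0,0],"yaw":0},
    {"claw":1,"delta_pos":[0,-1.0,0],"yaw":0},
    {"claw":1,"delta_pos":[0,-1.0,0],"yaw":0},
    {"claw":1,"delta_pos":[0,-1.0,0],"yaw":0}
  ]
}}

```text
clock: 3.82
eef_pos: [557.8, -68.3, 326.9]
tcp_rot: [-3.142, 0.0, 3.017]
contact_force: [0.7, -0.6, -0.3]
opening: -0.0
grasp_force: 0.0
```

Run:
```python
from h import *
f=grab('scene'); cv2.imwrite('pics/s1.png',cv2.resize(f['img'][140:320,200:420],None,fx=3,fy=3))
```

```text
(no output)
```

View pics/s1.png

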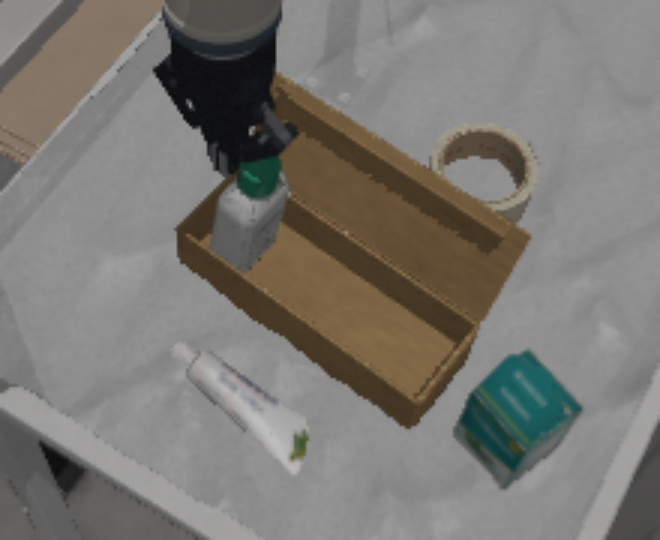

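The bottle (250,215) is tilting about its base edge with the fingertips on the cap. I keep pushing.

{"fn": "apply_moves", "kwargs": {
  "deltas": [
    {"claw":1,"delta_pos":[0,-1.0,0],"yaw":0},
    {"claw":1,"delta_pos":[0,-1.0,0],"yaw":0},
    {"claw":1,"delta_pos":[0,-1.0,0],"yaw":0},
    {"claw":1,"delta_pos":[0,-1.0,0.3],"yaw":0},
    {"claw":1,"delta_pos":[0,-1.0,0.3],"yaw":0},
    {"claw":1,"delta_pos":[0,0,0],"yaw":0},
    {"claw":1,"delta_pos":[0,0,0],"yaw":0},
    {"claw":1,"delta_pos":[0,0,0],"yaw":0}
  ]
}}

```text
clock: 4.88
eef_pos: [551.8, -116.8, 320.7]
tcp_rot: [3.142, 0.0, 3.017]
contact_force: [0.2, -0.6, -0.2]
opening: -0.0
grasp_force: 0.0
```

Run:
```python
from h import *
f=grab('scene'); cv2.imwrite('pics/s2.png',cv2.resize(f['img'][140:320,200:420],None,fx=3,fy=3))
```

```text
(no output)
```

View pics/s2.png

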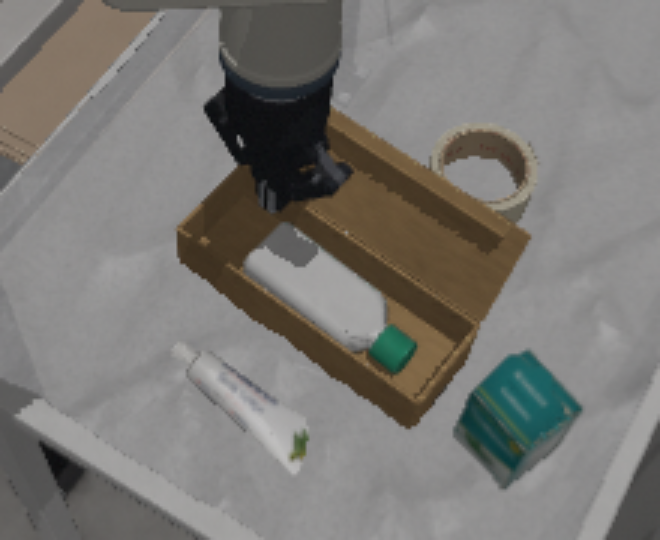

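The bottle lies flat in the mailer, with the cap at (390,350) towards the -y end. Next I lift and move over behind the lid.

{"fn": "apply_moves", "kwargs": {
  "deltas": [
    {"claw":1,"delta_pos":[0,0,-3.7],"yaw":0},
    {"claw":1,"delta_pos":[0,0,-3.7],"yaw":0},
    {"claw":1,"delta_pos":[-4.5,-1.7,0],"yaw":0},
    {"claw":1,"delta_pos":[-4.5,-1.7,0],"yaw":0},
    {"claw":1,"delta_pos":[-4.5,-1.7,0],"yaw":0},
    {"claw":1,"delta_pos":[0,0,3.6],"yaw":0},
    {"claw":1,"delta_pos":[0,0,3.6],"yaw":0},
    {"claw":1,"delta_pos":[0,0,0],"yaw":0}
  ]
}}

```text
clock: 5.92
eef_pos: [678.3, -184.0, 319.5]
tcp_rot: [3.141, -0.006, 3.017]
contact_force: [0.1, -0.6, 0.4]
opening: 0.001
grasp_force: 0.0
```

{"fn": "apply_moves", "kwargs": {
  "deltas": [
    {"claw":1,"delta_pos":[1.6,0,0],"yaw":0},
    {"claw":1,"delta_pos":[1.6,0,0],"yaw":0},
    {"claw":1,"delta_pos":[1.6,0,0],"yaw":0},
    {"claw":1,"delta_pos":[1.6,0,0],"yaw":0},
    {"claw":1,"delta_pos":[1.4,0,0.1],"yaw":0},
    {"claw":1,"delta_pos":[1.4,0,0.2],"yaw":0},
    {"claw":1,"delta_pos":[1.0,0,0.5],"yaw":0},
    {"claw":1,"delta_pos":[1.0,0,0.5],"yaw":0}
  ]
}}

```text
clock: 6.92
eef_pos: [567.5, -170.5, 309.2]
tcp_rot: [3.142, -0.0, 3.017]
contact_force: [0.3, 0.6, -0.9]
opening: -0.002
grasp_force: 0.1
```

Run:
```python
from h import *
f=grab('scene'); cv2.imwrite('pics/s3.png',cv2.resize(f['img'][140:320,200:420],None,fx=3,fy=3))
```

```text
(no output)
```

View pics/s3.png

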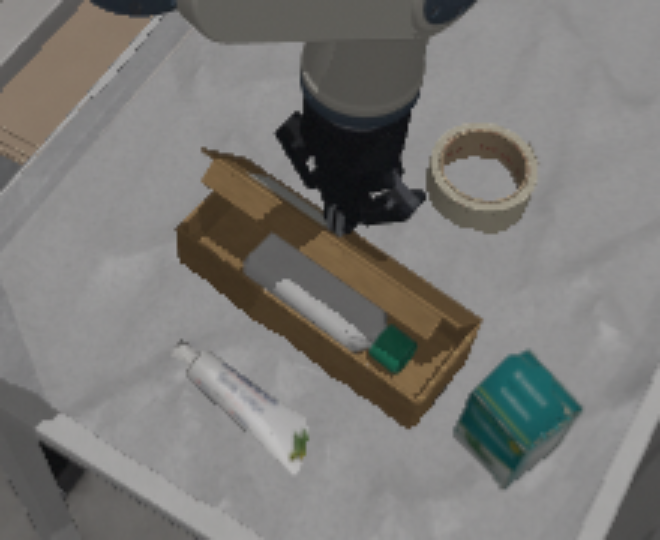

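The lid is past vertical, at roughly 0.9 rad with its lip over the bottle, and the fingertips on its outer face. I continue the arc down.

{"fn": "apply_moves", "kwargs": {
  "deltas": [
    {"claw":1,"delta_pos":[0.9,0,0.9],"yaw":0},
    {"claw":1,"delta_pos":[0.9,0,0.9],"yaw":0},
    {"claw":1,"delta_pos":[0.6,0,1.0],"yaw":0},
    {"claw":1,"delta_pos":[0.6,0,1.0],"yaw":0},
    {"claw":1,"delta_pos":[0.3,0,0.7],"yaw":0},
    {"claw":1,"delta_pos":[0.2,0,0.7],"yaw":0},
    {"claw":1,"delta_pos":[0.2,0,0.5],"yaw":0},
    {"claw":1,"delta_pos":[0,0,0.3],"yaw":0}
  ]
}}

```text
clock: 7.98
eef_pos: [531.4, -166.0, 250.0]
tcp_rot: [3.142, -0.001, 3.017]
contact_force: [-10.5, 2.2, 31.8]
opening: -0.002
grasp_force: 16.5
```

{"fn": "apply_moves", "kwargs": {
  "deltas": [
    {"claw":1,"delta_pos":[0,0,-0.1],"yaw":0},
    {"claw":1,"delta_pos":[0,0,-0.1],"yaw":0},
    {"claw":1,"delta_pos":[0,0,-1.5],"yaw":0},
    {"claw":1,"delta_pos":[0,0,-4],"yaw":0},
    {"claw":1,"delta_pos":[0,0,-5],"yaw":0},
    {"claw":1,"delta_pos":[5,0,-3],"yaw":0},
    {"claw":1,"delta_pos":[5,0,0],"yaw":0},
    {"claw":1,"delta_pos":[5,0,0],"yaw":0}
  ]
}}

```text
clock: 8.98
eef_pos: [381.2, -147.0, 387.9]
tcp_rot: [-3.141, 0.002, 3.017]
contact_force: [-0.2, -0.0, -0.1]
opening: 0.004
grasp_force: 0.0
```

Run:
```python
from h import *
f=grab('scene'); cv2.imwrite('pics/s4.png',cv2.resize(f['img'][140:320,200:420],None,fx=3,fy=3))
M=(world(f).reshape(-1,3)-[553,-167.5,0])@Rotation.from_euler('z',-0.125).as_matrix()
for lo in range(-45,45,15):
    q=M[(M[:,0]>lo)&(M[:,0]<lo+15)&(abs(M[:,1])<115)&(M[:,2]<120)]; print(lo,len(q),np.nanpercentile(q[:,2],[5,50,95]).round(1) if len(q) else '')
```

```text
-45 552 [ 8.9 75.4 78.4]
-30 408 [74.  76.5 79.2]
-15 427 [73.9 76.4 78.9]
0 419 [74.  76.6 79.1]
15 433 [73.9 76.3 78.7]
30 449 [73.5 76.  78.8]
```

View pics/s4.png

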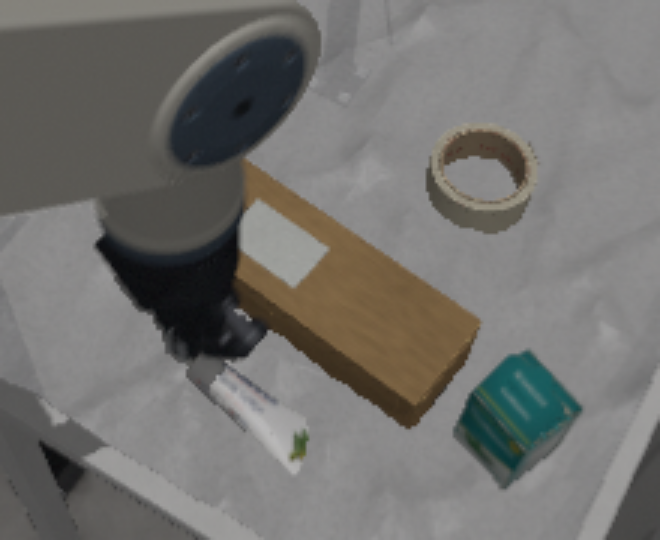

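The lid is shut: its top is flat at about 76 mm across the whole width. The arm is clear, and the carton, tube and tape are where they were.

```bash
python3 -c "
from rig import r
print(r.sign_off())"
```

```text
the job is handed in; nothing more can be done
None
```

I pushed the bottle over so it lies flat in the mailer and pushed the lid fully shut on it. I then handed the job in at about 9 s on the robot's clock, with the arm clear and the carton, tube and tape roll untouched; the sign-off returned no verdict.

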